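# Load a specimen tray into a spring-fed feeder

### The arm

A 7-joint arm with a two-finger parallel gripper is mounted at the origin on a cart in front of the work surface, level with it; the furniture and walls round the work are solid. World frame = base frame: x ahead of the robot, y to its left, z up, the work surface at z = 0. Lengths are in m, angles in rad, forces in N, time in s.
With the tool pointing down it reaches from about 0.425 to 0.875 m from the base axis. Payload 4.7 kg.
Tool frame: the origin (TCP) lies at the very end of the fingers, on their centre line; the grasp point (between the pads) lies 19 mm behind it; z points along the fingers, y is the direction in which the jaws open and shut (so a half turn about z gives the same grasp; the last joint's range is limited). The gripper opens to 87 mm and grips with 3 to 60 N. Pads are 19 mm wide; open, the fingers measure 117 mm over their backs; the gripper's body (75 mm by 190 mm) begins 51 mm behind the grasp point.
Start: joints at [1.214, 0.321, -0.07, 1.45, 0.023, 1.371, -0.057], TCP at [0.236, -0.606, 0.223] pointing down, gripper open.
Joint ranges: [-2.86, 2.86], [-0.3, 2.09], [-1.38, 1.24], [0.06, 2.45], [-1.56, 4.7], [0.09, 2.05], [-2.69, 2.69]. Speed limits (rad/s): [2.57, 2.57, 3.14, 3.14, 3.14, 3.14, 3.14].

### API

Orientations are given as a rotation vector (axis times angle).
In Python, from bench import * gives the robot as it stands.
- The arm moves only by the shell command python3 -m jog 'ROWS' [OPENING] [FORCE]. ROWS is JSON, a list of rows, each a list of 4 numbers: the shift along the world's x, y, z in mm, then the turn about the world's z in rad. In form: [[x, y, z, twist], ...]. A call has exactly 8 rows; each row is the pose to reach, as a shift and turn from the pose commanded when the call began; what a row does not reach only later rows make up. A row lasts 1/8 s, in which the tool goes at most 62.5 mm and 10.7 degrees, less where a joint would pass 70% of its speed; a pose out of reach is approached as far as the arm can. A call with a gripper value outside its range is refused whole. OPENING is the opening, from -1 (shut) to 1 (fully open), set as the call begins (- or left out, the last holds). The fingers move at their own pace and stop on an object; FORCE is the grip in N (left out, the last holds). Time passes only in rows, so rows that repeat a pose let the fingers close, or fill a call up. It gives the time, the measured TCP pose, the force and the opening at its end, in the units of the state.
- get_state(): the state, without advancing time (a new reading comes with each control period).
- get_image(name): name is "scene" or "top" or "wrist"; returns a dict with "image" (400x640x3 uint8, red, green, blue), "fx", "fy", "cx", "cy" (pixels), "position" and "rotation" of the camera in the world; the wrist camera has in their place "tool_from_camera" (4x4, takes a point from camera to tool coordinates, whose origin is the TCP and whose axes are the flange's). Camera axes: x right, y down, z forward; pixel columns grow to the right and rows downward; lengths in m; the calibration is good to about 2 mm. A picture is of the moment at which its call begins: read the wrist's pose just before it. There is no depth.
- close_job(): hands the job in, once; it reports no verdict.
The state is a dict: "time": time; "joint_positions": joint angles; "qd": joint speeds; "joint_torque": joint torques, N m; "position": TCP position; "tool_rot": TCP orientation; "ft_force": force on the tool from outside, world axes, zero at the start; "torque": the same for the moment, N m; "grip_width": opening from 0.0 (shut) to 1.0 (fully open).
Only numpy, scipy, OpenCV 4.12 (cv2) and the standard library are available. Lean on these libraries where they do the work, as an engineer would, in place of code of your own. Each camera call takes 0.05 s, during which the arm holds its last target. There are 200 camera calls.

### The job

Load the blue specimen tray into the spring-fed tray feeder, on top of the white tray already in it: set it on the stack in front of the yellow lips with its length along the feeder, push it down against the spring follower and slide it under the lips until it is fully home against the end stop, then let go so that the spring holds it up under the lips. Do not ram it with great force, keep the white tray in the feeder, and leave the amber jar, film roll and petri dishes where they are.

Things in the scene. Friction and masses are not known exactly. Their poses are not given: they have to be found in the camera images.
- blue_tray_centre (a point): Centre (half-way up) of the loose blue tray, 90 g: open rectangular tray 100 long (its x) x 56 wide (y) x 16 high, z up. Rim walls 5 thick, floor 4 thick (inside 90 x 46, 12 deep; floor surface 4 below this point). Smooth; ends alike. Starts flat on the worktop; grip it across its width. Closed fingertips can press on its floor inside and push against the inner face of its front wall.
- blue_tray: The same blue tray; origin at the centre of its underside (8 below its centre).
- stack_tray_centre (a point): Centre of the white tray (same shape and size as the blue one) already in the feeder, held up under the lips by the spring follower below it; its rim, 58 above the worktop, is what the blue tray is set on.
- stack_tray: The same white tray; origin at the centre of its underside. The orange spring follower under it moves straight down and stays level: 7 N at the start; 10 N when pushed 16 mm down (blue tray then just level with the lips' underside); a rubber-cushioned stop is felt at 21 mm (11 N). Press the blue tray 17 to 21 mm down and slide it 35 mm home still pressing; released, it rises against the lips.
- feeder: Tray feeder fixed to the worktop, foot 150 (x) x 112 (y), 63 high. Origin: centre of its underside; +x is the way trays slide home, from the open entry end (-x) to the end stop (inner face x=+52; a tray fully home has its centre at x=+2, y=0). Before the lips the side walls are 61 apart and flare outward up to 56 high; the entry wall at x=-56 is 32 high, so a pressed-down tray slides in over it.
- lip_edge (a point): Midway between the near ends of the two yellow lips, level with their underside, 58 above the worktop (feeder x=+26, axes as the feeder's). From here the lips, 5 thick, run along both sides to the end stop; the slot between them is 44 wide, enough for closed fingers. A tray must be pressed down before it gets past this point.
- load_spot (a point): Where the centre of the blue tray's underside goes when it is set on the white tray, front edge 9 short of the lips: feeder x=-33, 58 above the worktop, axes as the feeder's. It rests stably there, overhanging the entry end.
- amber_jar: Bystander: amber glass jar with yellow-brown cap, 55 x 55 x 113, origin at the centre of its underside.
- film_roll: Bystander: standing white roll of film, 52 across, 50 high, origin at the centre of its underside.
- petri: Bystander: two stacked clear petri dishes, 70 across, 32 high, origin at the centre of their underside.

How it is judged:
By the outcome, as a careful person would: the job done as asked, in the order asked, and still so for the second after the job is handed in, with the robot touching nothing.
It also fails if it takes over 48 s, if anything falls off the work surface, if the arm or the gripper's body presses on something with over 40 N, if the wrist force passes 120 N, or if a joint passes its speed limit or range.

## Working session

There is one attempt and no reset: what is moved stays moved. The work goes in short steps, Python scripts to look and compute and a shell command to move; the robot and the scene stay as the last step left them, time stands still between calls to the robot, and variables do not carry over. Pictures are saved under pics/ and viewed, about 8 in all and at most 12, crops included, and the job is handed in when it is done.

```bash
mkdir -p pics; ls
cat > h.py <<'E'
import numpy as np, cv2
from bench import *
def snap(name,fn):
    s=get_state(); d=get_image(name); d['state']=s
    cv2.imwrite('pics/'+fn,d['image'][:,:,::-1]); np.save('pics/'+fn[:-4]+'.npy',d,allow_pickle=True); return d
def load(fn): return np.load('pics/'+fn+'.npy',allow_pickle=True).item()
def cam(d):
    if 'position' in d:
        R=np.array(d['rotation'],float); 
        if R.shape!=(3,3): R=cv2.Rodrigues(R)[0]
        return R,np.array(d['position'])
    Rt=cv2.Rodrigues(np.array(d['state']['tool_rot'],float))[0]; T=np.array(d['tool_from_camera'])
    return Rt@T[:3,:3],Rt@T[:3,3]+np.array(d['state']['position'])
def ray(d,uv,z):
    R,p=cam(d); uv=np.atleast_2d(uv).astype(float)
    v=np.c_[(uv[:,0]-d['cx'])/d['fx'],(uv[:,1]-d['cy'])/d['fy'],np.ones(len(uv))]@R.T
    return p+v*((z-p[2])/v[:,2])[:,None]
def proj(d,P):
    R,p=cam(d); c=(np.atleast_2d(P)-p)@R
    return np.c_[d['fx']*c[:,0]/c[:,2]+d['cx'],d['fy']*c[:,1]/c[:,2]+d['cy']]
E
python3 - <<'E'
from h import *
a=snap('top','top1.png');b=snap('scene','scene1.png')
s=get_state();print({k:np.round(v,3) for k,v in s.items()})
for d in(a,b):print(d['fx'],d['position'],np.round(d['rotation'],3))
cv2.imwrite('pics/both1.png',cv2.resize(np.vstack([a['image'],b['image']])[:,:,::-1],(480,600)))
E
```

```text
pics
{'time': np.float64(0.1), 'joint_positions': array([ 1.214,  0.322, -0.07 ,  1.452,  0.023,  1.371, -0.057]), 'qd': array([ 0.   , -0.001,  0.002, -0.002, -0.001, -0.   ,  0.001]), 'joint_torque': array([-0.0000e+00, -4.9257e+01, -4.0500e-01, -3.1340e+01, -6.4000e-02,
        4.0000e-02,  0.0000e+00]), 'position': array([ 0.235, -0.605,  0.222]), 'tool_rot': array([-3.086e+00, -5.790e-01,  1.000e-03]), 'ft_force': array([-0.583, -0.043,  0.673]), 'torque': array([ 0.036,  0.018, -0.051]), 'grip_width': np.float64(1.0)}
463.45755835619735 [ 0.52588359 -0.06206834  1.26192032] [-2.171  2.208 -0.084]
444.7195222178064 [0.11078525 0.46485917 0.83689971] [-0.987  2.512 -1.018]
```

View pics/top1.png

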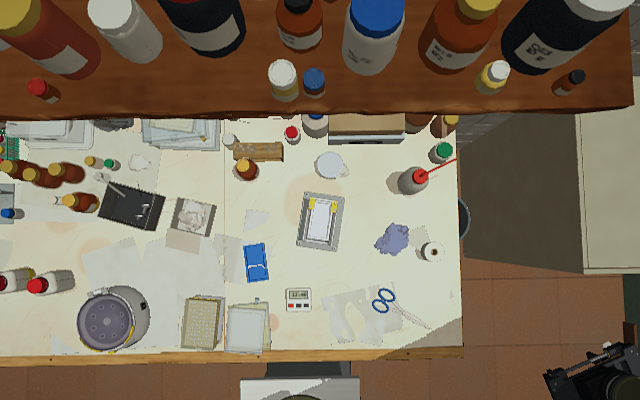

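View pics/scene1.png

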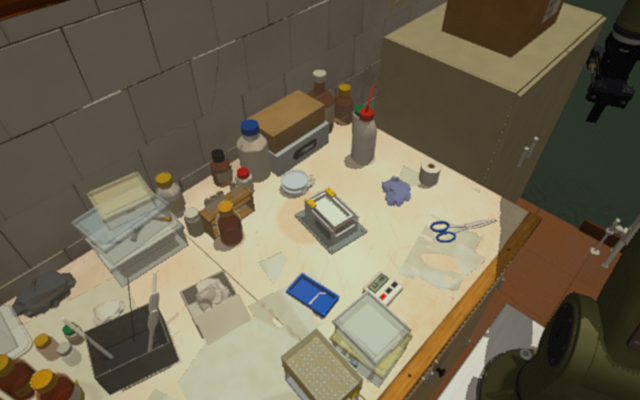

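Top view: blue tray near (257,262), feeder near (320,221) with its yellow lips at (312,203) and (333,207), so the slide direction is image-up. The scene view agrees (blue tray at 313,295, feeder at 332,215).

```bash
cat >> h.py <<'E'
def blobs(d,lo,hi,roi=None,amin=20):
    hsv=cv2.cvtColor(d['image'],cv2.COLOR_RGB2HSV); m=cv2.inRange(hsv,np.array(lo),np.array(hi))
    if roi: k=np.zeros_like(m);k[roi[1]:roi[3],roi[0]:roi[2]]=255;m&=k
    m=cv2.morphologyEx(m,cv2.MORPH_CLOSE,np.ones((3,3),np.uint8))
    c,_=cv2.findContours(m,cv2.RETR_EXTERNAL,cv2.CHAIN_APPROX_NONE)
    return sorted([x for x in c if cv2.contourArea(x)>amin],key=cv2.contourArea,reverse=True)
def rect(d,c,z):
    """min-area rectangle of contour cast on plane z: centre, sizes(mm), angle of long side"""
    P=ray(d,c.reshape(-1,2),z)[:,:2]*1000
    b=cv2.boxPoints(cv2.minAreaRect(P.astype(np.float32))); e=[b[1]-b[0],b[2]-b[1]]
    l=[np.linalg.norm(x) for x in e]; L=e[int(np.argmax(l))]
    a=np.arctan2(L[1],L[0]); a=(a+np.pi/2)%np.pi-np.pi/2
    return b.mean(0).round(1),np.round(sorted(l),1),round(float(a),3)
E
python3 - <<'E'
from h import *
a=load('top1');b=load('scene1')
for d,r1,r2 in((a,(225,230,285,295),(290,185,350,260)),(b,(275,265,350,325),(290,175,370,255))):
    for c in blobs(d,(100,120,60),(125,255,255),r1)[:1]: print('blue',rect(d,c,.012))
    for c in blobs(d,(18,120,120),(32,255,255),r2,4): print('yel',ray(d,c.reshape(-1,2).mean(0),.063)*1000,cv2.contourArea(c),rect(d,c,.063))
    for c in blobs(d,(0,0,150),(180,50,255),r2,100): print('white',rect(d,c,.058))
    for c in blobs(d,(0,0,60),(180,60,175),r2,100): print('grey',rect(d,c,.004))
v=np.hstack([cv2.resize(a['image'][180:300,220:360],None,fx=3,fy=3,interpolation=2),cv2.resize(b['image'][180:300,290:400],None,fx=3,fy=3,interpolation=2)])
cv2.imwrite('pics/crop1.png',v[:,:,::-1])
E
```

```text
blue (array([461.6, 115.9], dtype=float32), array([55.3, 98.3], dtype=float32), 0.125)
yel [[613.49512409 -37.3018227   63.        ]] 45.0 (array([613.4, -37.4], dtype=float32), array([13.6, 29.4], dtype=float32), -0.156)
yel [[604.41111086 -95.986077    63.        ]] 39.5 (array([604.5, -95.2], dtype=float32), array([13. , 28.6], dtype=float32), -0.019)
white (array([565.5, -58.3], dtype=float32), array([154.1, 192.3], dtype=float32), -0.016)
grey (array([569.9, -59.6], dtype=float32), array([113.6, 150.9], dtype=float32), -0.169)
blue (array([461.3, 113.5], dtype=float32), array([ 57.1, 100.4], dtype=float32), 0.099)
yel [[613.98529939 -38.22778903  63.        ]] 49.0 (array([613.2, -38.4], dtype=float32), array([15.2, 32. ], dtype=float32), -0.175)
yel [[602.91334354 -96.17235214  63.        ]] 38.5 (array([604. , -96.8], dtype=float32), array([13.9, 31.5], dtype=float32), -0.197)
white (array([534.2, -42.9], dtype=float32), array([149.3, 200.9], dtype=float32), -0.892)
white (array([676. , -72.9], dtype=float32), array([59.4, 60.5], dtype=float32), 0.759)
grey (array([579.3, -68.7], dtype=float32), array([127.2, 177.2], dtype=float32), -0.177)
grey (array([ 707.3, -103.8], dtype=float32), array([41. , 94.1], dtype=float32), -1.475)
```

View pics/crop1.png

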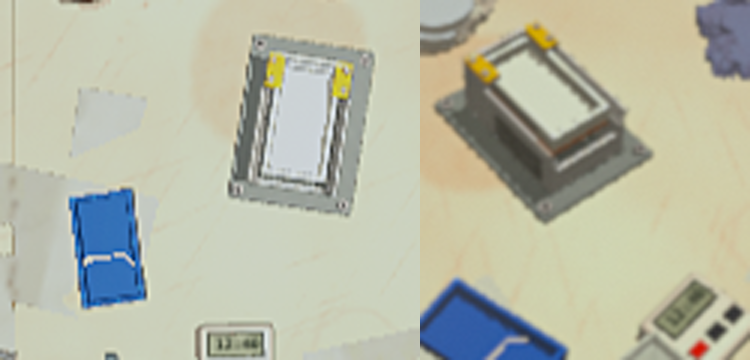

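The crop shows the blue tray and the feeder upright with clean outlines. From both views, the feeder origin is about (569,-60) mm at yaw -0.168: the foot measures 114x151, and the lips agree. The blue tray is about (461,115) at yaw ~0.11, measuring 56x99. Sizes match, so I'll move.

```bash
python3 -m jog '[[20,55,0,0],[45,110,0,0],[75,160,0,-0.05],[110,210,0,-0.1],[145,255,0,-0.15],[180,300,0,-0.2],[210,345,0,-0.25],[240,395,0,-0.258]]' 1 && python3 -m jog '[[0,50,0,0],[-5,100,0,0],[-10,150,0,0],[-15,200,0,0],[-15,250,0,0],[-15,300,0,0],[-15,326,0,0],[-15,326,0,0]]'
python3 - <<'E'
from h import *
d=snap('wrist','w1.png'); s=d['state'];print(s['position'],s['tool_rot'],np.round(d['tool_from_camera'],3))
for c in blobs(d,(100,120,60),(125,255,255),None,300): print(cv2.boundingRect(c),rect(d,c,.014))
E
```

```text
time: 1.1
position: [0.476, -0.2096, 0.2223]
tool_rot: [3.136, 0.175, -0.001]
ft_force: [0.4, -0.7, -1.0]
grip_width: 0.997
time: 2.1
position: [0.4599, 0.1175, 0.2224]
tool_rot: [-3.136, -0.185, 0.001]
ft_force: [-0.8, -0.9, -0.4]
grip_width: 1.005
[0.45986704 0.1174662  0.22244012] [-3.13586409e+00 -1.84751962e-01  6.45929461e-04] [[-0.    -0.962 -0.274  0.073]
 [ 1.    -0.    -0.    -0.001]
 [-0.    -0.274  0.962 -0.163]
 [ 0.     0.     0.     1.   ]]
(318, 119, 27, 91) (array([460.4, 100.5], dtype=float32), array([27.2, 98.5], dtype=float32), 0.124)
(315, 173, 22, 30) (array([435.3, 102.9], dtype=float32), array([22.9, 33.1], dtype=float32), 0.134)
```

View pics/w1.png

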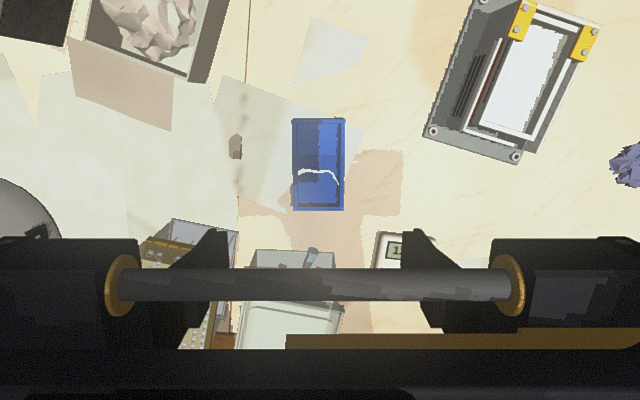

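The wrist view shows the blue tray at u 292–345, v 118–211, square to the gripper, and the feeder at upper right. My mask split it at a shadow, so I'll widen the mask.

Run:
```python
from h import *
d=load('w1')
for c in blobs(d,(95,90,30),(130,255,255),(270,100,370,230),300): print(cv2.boundingRect(c),rect(d,c,.014))
for c in blobs(d,(18,150,120),(32,255,255),(420,0,640,170),30): print('yel',rect(d,c,.063))
for c in blobs(d,(0,0,225),(180,40,255),(465,0,600,150),300): print('white',cv2.boundingRect(c),rect(d,c,.058))
print(d['image'][150,[294,310,330,343]],d['image'][80,500:570:10])
```

```text
(294, 119, 51, 92) (array([458.3, 113.2], dtype=float32), array([54.3, 99.5], dtype=float32), 0.118)
yel (array([612.1, -39.1], dtype=float32), array([14.7, 30.7], dtype=float32), -0.174)
yel (array([600.3, -96.3], dtype=float32), array([14.3, 26.7], dtype=float32), -0.172)
white (479, 25, 92, 116) (array([563.6, -60.8], dtype=float32), array([54.9, 90.5], dtype=float32), -0.169)
white (538, 32, 62, 118) (array([ 553.6, -100.5], dtype=float32), array([ 55.7, 103.1], dtype=float32), 0.337)
white (537, 0, 63, 29) (array([628.2, -81.1], dtype=float32), array([19.8, 58.4], dtype=float32), 1.429)
[[ 93 106 136]
 [ 89 103 137]
 [ 95 129 199]
 [ 83 117 200]] [[229 233 233]
 [227 232 233]
 [228 234 234]
 [227 233 231]
 [228 232 232]
 [104 102  94]
 [233 237 235]]
```

```bash
python3 -m jog '[[0,-3,-50,0],[0,-3,-100,0],[0,-3,-150,0],[0,-3,-180,0],[0,-3,-200,0],[0,-3,-212,0],[0,-3,-217,0],[0,-3,-217,0]]' 1 && python3 -m jog '[[0,0,0,0],[0,0,0,0],[0,0,0,0],[0,0,0,0],[0,0,0,0],[0,0,0,0],[0,0,0,0],[0,0,0,0]]' -1 15
```

```text
time: 3.15
position: [0.4609, 0.1118, 0.0058]
tool_rot: [3.136, 0.176, 0.001]
ft_force: [0.1, -0.3, 0.6]
grip_width: 1.001
time: 4.15
position: [0.4607, 0.1122, 0.0058]
tool_rot: [3.137, 0.177, 0.0]
ft_force: [-0.9, 0.2, 3.7]
grip_width: 0.64
```

Grip width is 0.64 × 87 = 56 mm, which is the tray's width. I'll lift and carry it to above the load spot.

```bash
python3 -m jog '[[0,0,20,0],[0,0,55,0],[0,0,95,0],[5,-10,120,-0.02],[12,-27,130,-0.08],[24,-55,130,-0.14],[38,-85,130,-0.2],[52,-115,130,-0.26]]' && python3 -m jog '[[10,-22,0,-0.022],[18,-40,0,-0.022],[23,-51,0,-0.022],[24,-52,0,-0.022],[24,-52,-15,-0.022],[24,-52,-30,-0.022],[24,-52,-40,-0.022],[24,-52,-40,-0.022]]'
python3 - <<'E'
from h import *
w=snap('wrist','w2.png');a=snap('top','top2.png');b=snap('scene','scene2.png')
print(w['state']['position'],w['state']['tool_rot'],w['state']['grip_width'])
z=w['state']['position'][2]+.010
for d in(w,a,b):
  print([rect(d,c,z) for c in blobs(d,(95,90,30),(130,255,255),(200,100,460,400) if d is w else (270,150,380,260),100)],[rect(d,c,.063) for c in blobs(d,(18,150,120),(32,255,255),(150,0,500,200) if d is w else (290,150,360,260),5)])
v=np.hstack([w['image'][:,120:520],cv2.resize(b['image'][140:260,270:390],(400,400),interpolation=2)])
cv2.imwrite('pics/crop2.png',v[:,:,::-1])
E
```

```text
time: 5.15
position: [0.5128, -0.006, 0.1342]
tool_rot: [3.132, -0.24, -0.003]
ft_force: [-0.2, -0.5, -0.4]
grip_width: 0.64
time: 6.15
position: [0.5355, -0.0545, 0.0942]
tool_rot: [-3.13, 0.264, 0.004]
ft_force: [-0.0, -0.2, -0.8]
grip_width: 0.642
[ 0.53546765 -0.05445243  0.0942362 ] [-3.13012415  0.26443339  0.0039766 ] 0.642002543680668
[(array([555.9, -57.1], dtype=float32), array([57.5, 57.6], dtype=float32), -0.164), (array([500.7, -48.7], dtype=float32), array([18.7, 55.5], dtype=float32), 1.402)] [(array([600.6, -96.7], dtype=float32), array([13.9, 26.2], dtype=float32), -0.168), (array([610.5, -38.5], dtype=float32), array([12.8, 26.2], dtype=float32), -0.167)]
[] [(array([613.6, -37.3], dtype=float32), array([12.8, 26.5], dtype=float32), -0.18)]
[(array([519., -49.], dtype=float32), array([62.7, 72.3], dtype=float32), -0.12)] [(array([613.6, -32.8], dtype=float32), array([ 3.8, 28. ], dtype=float32), -0.169)]
```

View pics/crop2.png

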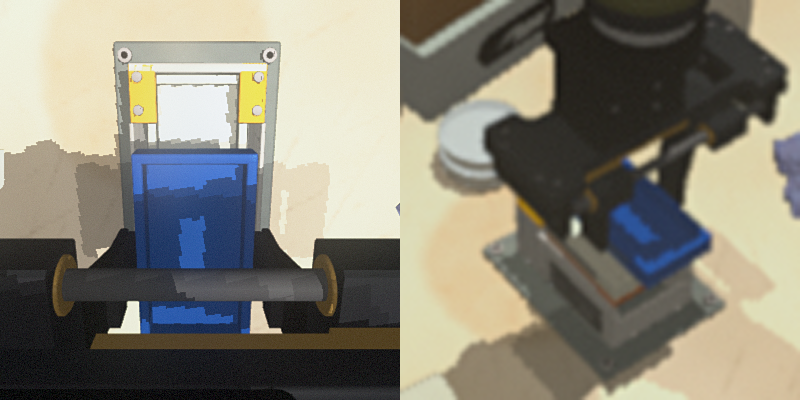

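The wrist view shows the tray squarely in the hand. Its front edge (v 153) is 8–9 mm short of the lips, whose ends are at v 123, and it sits about 1.5 mm to the left. I'll correct sideways and lower.

```bash
python3 -m jog '[[0,-1.5,-8,0],[0,-1.5,-16,0],[0,-1.5,-22,0],[0,-1.5,-26,0],[0,-1.5,-29,0],[0,-1.5,-30.5,0],[0,-1.5,-30.5,0],[0,-1.5,-30.5,0]]'
```

```text
time: 7.3
position: [0.5367, -0.0564, 0.0653]
tool_rot: [3.13, -0.266, 0.0]
ft_force: [-0.5, -0.6, 0.3]
grip_width: 0.639
```

```bash
python3 -m jog '[[0,0,-1,0],[0,0,-2,0],[0,0,-2,0],[0,0,-2,0],[0,0,-2,0],[0,0,-2,0],[0,0,-2,0],[0,0,-2,0]]'
```

```text
time: 8.3
position: [0.5368, -0.0564, 0.0632]
tool_rot: [3.13, -0.265, 0.001]
ft_force: [-0.6, -0.8, 3.7]
grip_width: 0.643
```

Contact at about 4 N, so the tray is seated. I'll release, rise and look.

```bash
python3 -m jog '[[0,0,0,0],[0,0,0,0],[0,0,0,0],[0,0,0,0],[0,0,10,0],[0,0,30,0],[0,0,50,0],[0,0,60,0]]' 1
python3 - <<'E'
from h import *
w=snap('wrist','w3.png');s=w['state']
print(s['position'],s['tool_rot'],s['grip_width'])
print([rect(w,c,.072) for c in blobs(w,(95,90,30),(130,255,255),(200,100,460,400),100)],[rect(w,c,.063) for c in blobs(w,(18,150,120),(32,255,255),(150,0,500,200),5)])
E
```

```text
time: 9.3
position: [0.5374, -0.0564, 0.1248]
tool_rot: [3.13, -0.265, 0.004]
ft_force: [0.7, 0.3, 1.0]
grip_width: 1.002
[ 0.53737151 -0.05638233  0.1248447 ] [ 3.12988723 -0.26535716  0.00364264] 1.0019139169486875
[(array([540.4, -57. ], dtype=float32), array([56.2, 88. ], dtype=float32), -0.169)] [(array([611.7, -39.3], dtype=float32), array([14. , 28.7], dtype=float32), -0.17), (array([600.4, -96.7], dtype=float32), array([13.9, 25.8], dtype=float32), -0.169)]
```

View pics/w3.png

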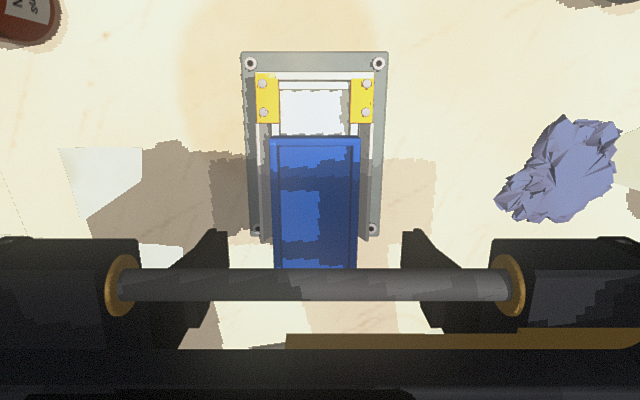

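The tray rests on the stack, centred (u 268–361 against lips 257–373) at yaw -0.169, with a gap of about 9 mm. Next I'll close the fingers, move behind the front wall and press.

```bash
python3 -m jog '[[10,-1.7,0,0],[20,-3.4,0,0],[30,-5.1,0,0],[30,-5.1,0,0],[30,-5.1,-15,0],[30,-5.1,-35,0],[30,-5.1,-50,0],[30,-5.1,-56,0]]' -1 20 && python3 -m jog '[[0,0,-3,0],[0,0,-6,0],[0,0,-8,0],[0,0,-10,0],[0,0,-12,0],[0,0,-14,0],[0,0,-15,0],[0,0,-15,0]]'
```

```text
time: 10.35
position: [0.5653, -0.0613, 0.0652]
tool_rot: [-3.13, 0.265, 0.004]
ft_force: [0.1, 0.2, -0.0]
grip_width: 0.173
time: 11.35
position: [0.5674, -0.0614, 0.0531]
tool_rot: [3.13, -0.265, 0.003]
ft_force: [0.1, 0.9, 6.5]
grip_width: 0.005
```

```bash
python3 -m jog '[[0,0,-2,0],[0,0,-4,0],[0,0,-6,0],[0,0,-8,0],[0,0,-9,0],[0,0,-10,0],[0,0,-10,0],[0,0,-10,0]]'
python3 - <<'E'
from h import *
w=snap('wrist','w4.png');b=snap('scene','scene4.png');s=w['state']
print(s['position'],np.round([get_state()['ft_force'] for _ in range(3)],1))
v=np.hstack([w['image'][:,120:520],cv2.resize(b['image'][140:260,270:390],(400,400),interpolation=2)])
cv2.imwrite('pics/crop4.png',v[:,:,::-1])
E
```

```text
time: 12.35
position: [0.5674, -0.0614, 0.0435]
tool_rot: [3.13, -0.265, 0.003]
ft_force: [-1.2, 0.1, 7.8]
grip_width: 0.009
[ 0.56741305 -0.06141297  0.04346427] [[-1.2 -0.4  8.5]
 [-1.2 -0.4  8.5]
 [-1.2 -0.4  8.5]]
```

View pics/crop4.png

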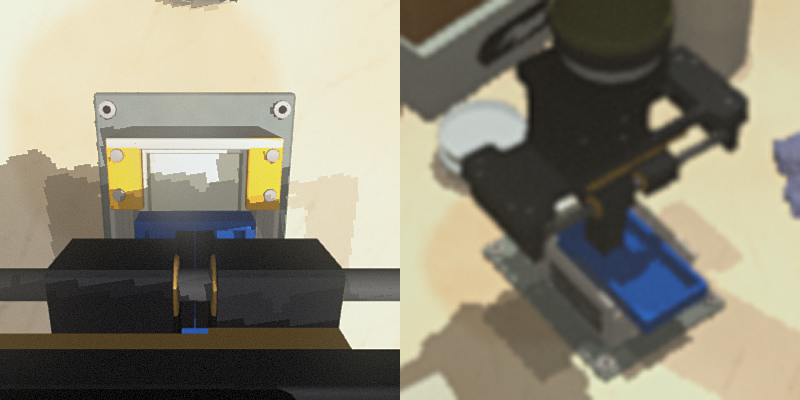

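The tray is pressed ~18.5 mm down, level, and straight in front of the lips (blue u 134–256, lips 107–282). Now I'll slide it in.

```bash
python3 -m jog '[[2,-0.3,-1,0],[4,-0.7,-1,0],[7,-1.2,-1,0],[10,-1.7,-1,0],[13,-2.2,-1,0],[16,-2.7,-1,0],[19,-3.2,-1,0],[20,-3.4,-1,0]]'
```

```text
time: 13.45
position: [0.5871, -0.0647, 0.0424]
tool_rot: [3.13, -0.265, 0.002]
ft_force: [-3.0, 0.5, 7.5]
grip_width: 0.004
```

```bash
python3 -m jog '[[2,-0.3,0,0],[4,-0.7,0,0],[6,-1,0,0],[8,-1.4,0,0],[10,-1.7,0,0],[11,-1.9,0,0],[12,-2,0,0],[12,-2,0,0]]'
python3 - <<'E'
from h import *
w=snap('wrist','w5.png');b=snap('scene','scene5.png')
v=np.hstack([w['image'][:,120:520],cv2.resize(b['image'][140:260,270:390],(400,400),interpolation=2)])
cv2.imwrite('pics/crop5.png',v[:,:,::-1])
E
```

```text
time: 14.45
position: [0.5991, -0.0668, 0.0424]
tool_rot: [3.13, -0.265, 0.002]
ft_force: [-2.2, 0.9, 7.7]
grip_width: 0.007
```

View pics/crop5.png

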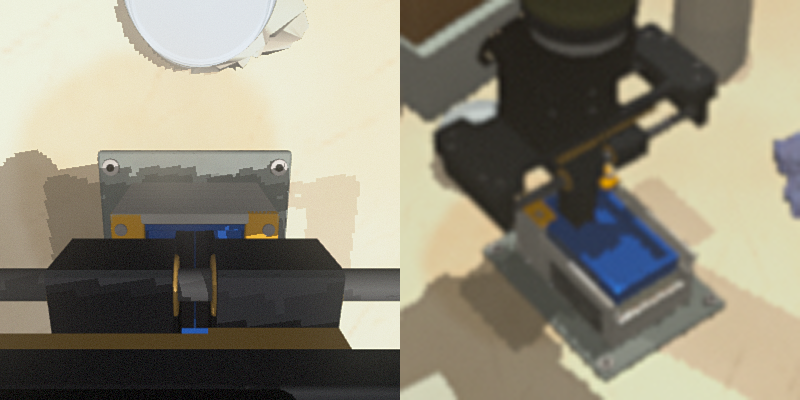

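The tray is well under the lips, but its rear still overhangs a little. I'll feel for the end stop in small steps.

```bash
python3 -m jog '[[1,-0.2,0,0],[2,-0.3,0,0],[2.5,-0.4,0,0],[3,-0.5,0,0],[3.5,-0.6,0,0],[4,-0.7,0,0],[4,-0.7,0,0],[4,-0.7,0,0]]'
```

```text
time: 15.55
position: [0.602, -0.0673, 0.0421]
tool_rot: [3.13, -0.265, -0.002]
ft_force: [-4.1, 1.2, 8.4]
grip_width: 0.005
```

```bash
python3 -m jog '[[0.5,-0.1,0,0],[1,-0.2,0,0],[1.5,-0.3,0,0],[2,-0.3,0,0],[2.5,-0.4,0,0],[3,-0.5,0,0],[3,-0.5,0,0],[3,-0.5,0,0]]'
```

```text
time: 16.55
position: [0.6038, -0.0677, 0.0418]
tool_rot: [3.13, -0.265, -0.006]
ft_force: [-6.4, 1.6, 11.1]
grip_width: 0.002
```

```bash
python3 -m jog '[[0.5,-0.1,0,0],[1,-0.2,0,0],[1.5,-0.3,0,0],[2,-0.3,0,0],[2.5,-0.4,0,0],[3,-0.5,0,0],[3,-0.5,0,0],[3,-0.5,0,0]]'
python3 - <<'E'
from h import *
w=snap('wrist','w6.png');b=snap('scene','scene6.png')
v=np.hstack([w['image'][130:250,220:420],cv2.resize(b['image'][180:240,300:370],(280,240),interpolation=2)[:120*2]]) if 0 else np.hstack([w['image'][:,120:520],cv2.resize(b['image'][180:250,300:370],(400,400),interpolation=2)])
cv2.imwrite('pics/crop6.png',v[:,:,::-1])
E
```

```text
time: 17.55
position: [0.6039, -0.0677, 0.0414]
tool_rot: [3.129, -0.265, -0.016]
ft_force: [-15.5, 1.2, 14.8]
grip_width: 0.008
```

View pics/crop6.png

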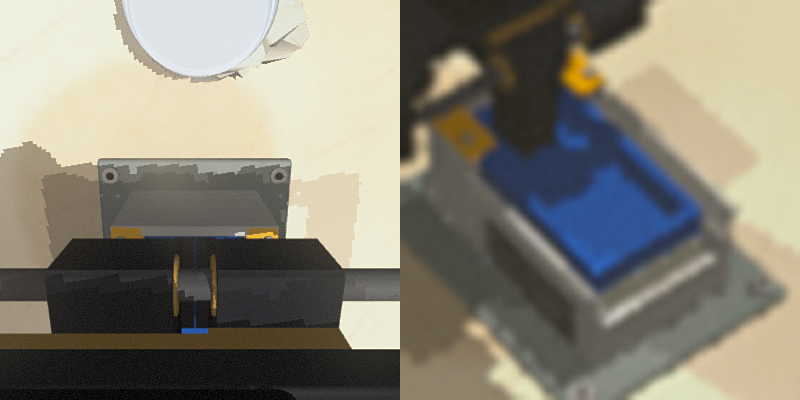

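The advance stopped dead at x=603.9 with forward force up to 15 N, after ~37 mm of slide, so the tray is on the end stop. I'll ease the push off, let the tray rise under the lips, then withdraw.

```bash
python3 -m jog '[[-1.5,0.3,0,0],[-3,0.5,0,0],[-3,0.5,0.5,0],[-3,0.5,1.5,0],[-3,0.5,2.5,0],[-3,0.5,3.5,0],[-3,0.5,4.5,0],[-3,0.5,4.5,0]]'
```

```text
time: 18.65
position: [0.6038, -0.0677, 0.0458]
tool_rot: [3.13, -0.265, -0.006]
ft_force: [-5.7, 1.5, 6.7]
grip_width: 0.006
```

```bash
python3 -m jog '[[0,0,1,0],[0,0,2,0],[0,0,3,0],[0,0,3,0],[-1,0.2,3,0],[-2,0.3,3.5,0],[-4,0.7,4,0],[-4,0.7,4,0]]' && python3 -m jog '[[0,0,5,0],[0,0,15,0],[0,0,30,0],[-15,2.5,60,0],[-40,7,90,0],[-55,9,110,0],[-55,9,110,0],[-55,9,110,0]]'
python3 - <<'E'
from h import *
w=snap('wrist','w7.png');a=snap('top','top7.png');b=snap('scene','scene7.png')
print(w['state']['position'],w['state']['ft_force'])
for c in blobs(w,(95,90,30),(130,255,255),(150,30,500,260),100): print(cv2.boundingRect(c),rect(w,c,.058))
for c in blobs(w,(18,150,120),(32,255,255),(150,0,500,250),5):print(rect(w,c,.063))
v=np.hstack([w['image'][:,120:520],cv2.resize(b['image'][180:250,300:370],(400,400),interpolation=2)])
cv2.imwrite('pics/crop7.png',v[:,:,::-1])
E
```

```text
time: 19.65
position: [0.6031, -0.0676, 0.0507]
tool_rot: [3.13, -0.266, 0.005]
ft_force: [-0.2, 0.3, -0.6]
grip_width: 0.005
time: 20.65
position: [0.5468, -0.0586, 0.1596]
tool_rot: [3.13, -0.266, 0.001]
ft_force: [-0.4, 1.6, -0.6]
grip_width: 0.005
[ 0.54681995 -0.05862677  0.15956683] [-0.36776072  1.59804206 -0.63473892]
(277, 96, 74, 129) (array([568.5, -61.8], dtype=float32), array([55.5, 99.2], dtype=float32), -0.171)
(array([612.2, -39.4], dtype=float32), array([14. , 30.2], dtype=float32), -0.165)
(array([600.3, -96.6], dtype=float32), array([13.8, 26.1], dtype=float32), -0.171)
```

View pics/crop7.png

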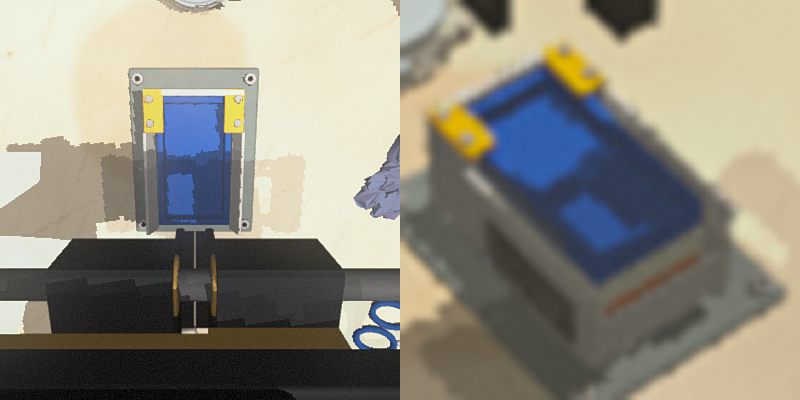

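The blue tray lies under both lips with its front edge at the end stop (v 96) and its rear level with the entry. Its measured front is within ~1 mm of the stop, its yaw matches the feeder, and the robot is clear. I'll hand it in.

```bash
python3 -c "
from bench import *
print(close_job())"
```

```text
the job is handed in; nothing more can be done
None
```

The blue tray is loaded in the feeder on top of the white one, under both lips and against the end stop. I handed the job in at about 21 s; no verdict was reported.

**What I did:** I gripped the tray across its width and set it about 9 mm short of the lips. With closed fingertips I pressed it about 19 mm down, then slid it about 37 mm until it stopped dead. The highest force I read was about 15 N forward and 15 N down. I then eased off, let the spring lift the tray, and withdrew.

**Last checks:**
- **Position:** the final wrist picture put the tray's centre at (568.5, -61.8) mm, with its front edge within about 1 mm of the end stop.
- **Angle:** its yaw was -0.171, against -0.17 for the feeder.
- **Height:** I saw no gap under the lips, and the fingertips lost contact near the height expected for a tray held there.
- **Robot:** it was clear of everything, with force readings of about 2 N or less (sensor noise).

**Disagreements and gaps:**
- Camera estimates of the feeder's x position differed by 2–3 mm, so the contact force, not the pictures, decided when the tray was home.
- The pressing force read about 8 N where 10–11 N was expected.
- The white tray is hidden under the blue one, so I did not see it directly at the end.
- I did not measure the jar, film roll and petri dishes again; the arm never went near them at their height.

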